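# Tapered torch nozzle from the spares rack to the cleaning stand

### The arm

A 7-joint arm with a two-finger parallel gripper is mounted at the origin on the work surface. World frame = base frame: x ahead of the robot, y to its left, z up, the work surface at z = 0. Lengths are in m, angles in rad, forces in N, time in s.
With the tool pointing down it reaches from about 0.4 to 0.85 m from the base axis. Payload 4.5 kg.
Tool frame: the origin (TCP) lies midway between the tips of the shut fingers; the grasp point (between the pads) lies 19 mm behind it; z points along the fingers, y is the direction in which the jaws open and shut (so a half turn about z gives the same grasp; the last joint's range is limited). The gripper opens to 88 mm and grips with 3 to 60 N. Pads are 18 mm wide; open, the fingers measure 123 mm over their backs; the gripper's body (75 mm by 187 mm) begins 45 mm behind the grasp point.
Start: joints at [-1.157, 0.689, -0.195, 1.565, 0.157, 0.902, -0.215], TCP at [0.232, 0.58, 0.239] pointing down, gripper open.
Joint ranges: [-3.01, 3.01], [-0.46, 2.08], [-1.47, 1.51], [0.13, 2.56], [-1, 4.14], [0.04, 2.09], [-2.66, 2.66]. Speed limits (rad/s): [2.57, 2.57, 3.14, 3.14, 3.14, 3.14, 3.14].

### API

Orientations are given as a unit quaternion [x, y, z, w].
In Python, from plant import get_state, snapshot, finish_job, regions_of gives the robot as it stands.
- The arm moves only by the tool send_rows, never from a script. Its argument "series" is a list of rows, each an object of numbers: "grip": the opening, from 0 (shut) to 1 (fully open); "dx", "dy", "dz": the shift along the tool's x, y, z in mm; "turn": the turn about the tool's z in rad. A call has 1 to 20 rows; each row shifts and turns the commanded pose from where the row before left it, along the tool's axes as they then stand; what a row does not reach is not made up. A row lasts 1/10 s, in which the tool goes at most 50 mm and 8.59 degrees, less where a joint would pass 70% of its speed; a pose out of reach is approached as far as the arm can. A call is refused whole if a number of a shift passes 50 or a number of a turn 0.15, either way. A call with a gripper value outside its range is refused whole. The fingers move at their own pace and stop on an object; "force" is the grip in N (left out, the last holds). Time passes only in rows, so rows that do not move let the fingers close. It gives the time, the measured TCP pose, the force and the opening at its end, in the units of the state.
- get_state(): the state, without advancing time (a new reading comes with each control period).
- snapshot(name): name is "scene" or "top" or "wrist"; returns a dict with "img" (420x560x3 uint8, red, green, blue), "depth" (420x560 float32, m along the optical axis (not along the pixel's ray), 0 where there is no reading), "fov_y" (degrees; the focal length in pixels is half the picture's height over the tangent of half this angle, whatever the lens; pixels are square), "cx", "cy" (the principal point, pixels), "R" (3x3) and "t" (3): a world point X has camera coordinates R X + t. Camera axes: x right, y down, z forward; pixel columns grow to the right and rows downward; lengths in m; the calibration is good to about 2 mm. The wrist camera is an equidistant fisheye: a pixel r from the principal point sees the ray r / f radians off the axis. A picture is of the moment at which its call begins.
- finish_job(): hands the job in, once; it reports no verdict.
Trained networks look in a picture, given as the dict that the camera call returned (one of the last four; its "shot" number tells which), for a name from the list of things; names that differ only in an ending like _2 or _b are one class to them, and where a whole thing is asked for, a point or a joint stands for the part that bears it (a point fixed in the world has none). Each returns a list of dicts, best first, with "score" (0 to 1); they miss things now and then, are a little off and sometimes report something else, mostly with a low value. They report only what shows in the picture. A call takes as long as a camera call. They do not tell look-alikes from the thing itself.
- regions_of(picture, target): "pixels" (420x560 bool, what is visible of it) and "extent" ([left, top, right, bottom] in pixels, round what is visible of it).
The state is a dict: "clock": time; "q": joint angles; "qd": joint speeds; "joint_torque": joint torques, N m; "tool_pos": TCP position; "eef_rot": TCP orientation; "contact_force": force on the tool from outside, world axes, zero at the start; "moment": the same for the moment, N m; "opening": opening from 0.0 (shut) to 1.0 (fully open).
Only numpy, scipy, OpenCV 4.12 (cv2) and the standard library are available. Lean on these libraries where they do the work, as an engineer would, in place of code of your own. Each camera call takes 0.05 s, during which the arm holds its last target.

### The job

Take the tapered gas nozzle out of the spares rack and stand it upright, wide end down, in the round catch pan of the nozzle cleaning stand. Leave the two straight nozzles standing in their holes in the rack.

Things in the scene. Friction and masses are not known exactly. Their poses are not given: they have to be found in the camera images.
- tapered_nozzle: Copper torch gas nozzle to be moved: 90 mm tall, 65 to 125 g, a cylinder 26 mm in diameter up to 62 mm, then a cone to 15 mm at the tip. Origin: centre of its flat base, z up to the tip. It stands in one of three holes in a row in a fixed steel rack (order and row direction vary): hole centres 38 mm apart in a straight line, 30 mm wide, 18 mm deep, floor 10 mm and rack top 28 mm over the table.
- straight_nozzle: Stays in the same row: plain copper cylinder 26 mm in diameter, 90 mm tall, loose in its hole, origin at the centre of its base, z up. Along the row only 12 mm is free between nozzles, and end plates (30 mm wide across the row, 70 mm high over the table) stand 24 mm beyond the outer hole centres, so fingers fit only across the row, on both sides of a nozzle.
- short_nozzle: Stays in the same row: plain copper cylinder 26 mm in diameter, 74 mm tall, loose in its hole, origin at the centre of its base, z up. Across the row each nozzle has 50 mm clear on both sides, as far as a row of small fixed contact tips (62 mm high over the table) on one side and small fixed gas diffusers (50 mm high) on the other, both parallel to the row, 70 mm from its centre line.
- pan (a point): Centre of the flat floor of the round catch pan on the grey cleaning stand, which is fixed; the floor is 20 mm above the table, the pan is 66 mm wide inside and its thin rim stands 12 mm above its floor. The stand's own z is up and its x points away from the pan to a grey motor block that begins 82 mm from this point and, with its fittings, is up to 98 mm high over the table.
There are look-alikes about, which are no part of the job. What is shaped like the tapered_nozzle but yellow is not meant. What is shaped like the short_nozzle but yellow is not meant.

How it is judged:
At the end, for the whole second after the job is handed in: The tapered nozzle stands at rest, wide end down, on the pan's floor (base within 5 mm of its height and 23 mm of its centre), within 10 degrees of upright; the straight and short nozzles stand in their own holes, within 15 mm of their start and 10 degrees of upright (horizontal distance between tapered_nozzle and pan below 0.023 m and z of tapered_nozzle in the frame of pan between -0.005 and 0.005 m and angle between each of tapered_nozzle, straight_nozzle, short_nozzle's own z axis and vertical below 0.17 rad and linear speed of tapered_nozzle below 0.02 m/s and distance of each of straight_nozzle, short_nozzle from where it was at the start of the episode below 0.015 m); the robot touches nothing.
It fails at once if the straight nozzle is pulled out of its hole or knocked away (more than 20 mm) (distance of straight_nozzle from where it was at the start of the episode above 0.02 m).
It fails at once if the short nozzle is pulled out of its hole or knocked away (more than 20 mm) (distance of short_nozzle from where it was at the start of the episode above 0.02 m).
It also fails if it takes over 42 s, if anything falls off the work surface, if the arm or the gripper's body presses on something with over 40 N, if the wrist force passes 120 N, or if a joint passes its speed limit or range.

## Working session

There is one attempt and no reset: what is moved stays moved. The work goes in short steps, Python scripts to look and compute and a tool call to move; the robot and the scene stay as the last step left them, time stands still between calls to the robot, and variables do not carry over. Pictures are saved under pics/ and viewed, and the job is handed in when it is done.

Besides the shell and the picture viewer there is one more tool, called as name(argument=value, ...), one argument or row to a line, values as JSON. send_rows: Moves the arm, as the interface text tells. Its arguments: {"type":"object","properties":{"series":{"type":"array","items":{"type":"object","properties":{"grip":{"type":"number"},"dx":{"type":"number"},"dy":{"type":"number"},"dz":{"type":"number"},"turn":{"type":"number"}}}},"force":{"type":"number"}},"required":["series"]}

```bash
mkdir -p pics; ls
cat > h.py <<'E'
import numpy as np, cv2, pickle
from plant import get_state, snapshot, finish_job, regions_of
def save(s,n): cv2.imwrite(f'pics/{n}.png', s['img'][:,:,::-1])
def f_of(s): return 210/np.tan(np.radians(s['fov_y'])/2)
def ray(s,u,v,fish=False):
    f=f_of(s); x=(u-s['cx'])/f; y=(v-s['cy'])/f
    if fish:
        r=np.hypot(x,y); k=np.sin(r)/r if r>1e-9 else 1
        d=np.array([x*k,y*k,np.cos(r)])
    else: d=np.array([x,y,1.])
    return d
def cen(s): return -s['R'].T@s['t']
def on_z(s,u,v,z,fish=False):
    c=cen(s); d=s['R'].T@ray(s,u,v,fish); return c+d*(z-c[2])/d[2]
def cloud(s):
    f=f_of(s); v,u=np.mgrid[:420,:560]; d=s['depth']
    P=np.stack([(u-s['cx'])/f*d,(v-s['cy'])/f*d,d],-1)
    return (P-s['t'])@s['R']
def proj(s,X,fish=False):
    p=s['R']@np.asarray(X)+s['t']; f=f_of(s)
    if fish:
        a=np.arctan2(np.hypot(p[0],p[1]),p[2]); n=p[:2]/np.hypot(p[0],p[1])*a
        return n*f+[s['cx'],s['cy']]
    return p[:2]/p[2]*f+[s['cx'],s['cy']]
E
python3 - <<'E'
from h import *
st=get_state(); print(st['clock'],st['tool_pos'],st['eef_rot'],st['opening'])
for n in ['scene','top','wrist']:
    s=snapshot(n); save(s,n+'0'); pickle.dump(s,open(n+'0.pkl','wb'))
    print(n,s['fov_y'],s['cx'],s['cy'],cen(s),s['R'][2])
    for k in ['tapered_nozzle','straight_nozzle','short_nozzle','pan']:
        for r in regions_of(s,k):
            P=cloud(s)[r['pixels']] if n!='wrist' else None
            print(k,round(r['score'],2),r['extent'],r['pixels'].sum(), np.median(P,0).round(3) if P is not None else '', s['img'][r['pixels']].mean(0).round())
E
```

```text
pics
0.0 [0.23151962 0.57984082 0.2379094 ] [ 1.88722119e-01  9.82030090e-01 -9.22373519e-04 -1.11682802e-04] 1.0016863516543064
scene 53.40631889872691 278.5336591092112 202.62330256847997 [ 0.9666143  -0.0069555   0.66955013] [-0.5696115  -0.01084017 -0.82184259]
tapered_nozzle 0.96 [405.0, 187.9, 427.1, 225.0] 489 [0.557 0.227 0.057] [147. 128.  71.]
tapered_nozzle 0.61 [99.3, 194.0, 176.1, 293.6] 6136 [ 0.634 -0.26   0.022] [151. 153. 147.]
straight_nozzle 0.83 [313.7, 175.9, 334.8, 208.8] 488 [0.533 0.065 0.077] [128.  99.  85.]
short_nozzle 0.76 [339.6, 183.2, 351.1, 211.0] 409 [0.54  0.102 0.068] [128. 100.  87.]
short_nozzle 0.76 [261.7, 222.1, 279.3, 257.2] 457 [ 0.615 -0.026  0.057] [141. 128.  76.]
pan 0.75 [96.0, 192.4, 174.3, 294.5] 6025 [ 0.633 -0.259  0.022] [152. 153. 147.]
top 43.58388487206703 281.8040621180086 215.29423379299016 [ 0.48249968 -0.01536705  0.98899614] [ 0.05562757  0.00105739 -0.99845103]
tapered_nozzle 0.58 [135.3, 202.6, 159.3, 213.4] 268 [0.546 0.224 0.069] [102.  90.  16.]
tapered_nozzle 0.47 [191.1, 205.5, 208.2, 220.3] 221 [0.536 0.134 0.082] [93. 63. 45.]
straight_nozzle 0.73 [229.1, 212.0, 247.4, 229.3] 222 [0.521 0.063 0.099] [90. 67. 51.]
short_nozzle 0.77 [283.2, 169.7, 295.7, 189.2] 210 [ 0.601 -0.027  0.073] [86. 83. 29.]
short_nozzle 0.5 [207.8, 209.8, 223.3, 220.4] 197 [0.53  0.1   0.083] [83. 61. 46.]
pan 0.97 [382.6, 133.1, 464.5, 244.1] 6313 [ 0.591 -0.266  0.021] [123. 126. 121.]
wrist 65.70646984690485 277.38105544419165 208.1294831193711 [0.16240713 0.60656703 0.38554986] [ 0.26582244 -0.10584434 -0.95819383]
```

View pics/scene0.png

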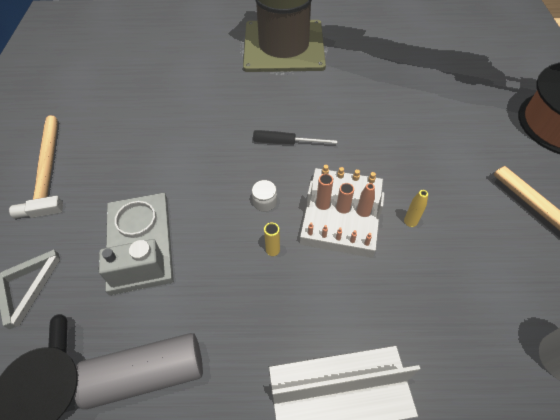

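View pics/top0.png

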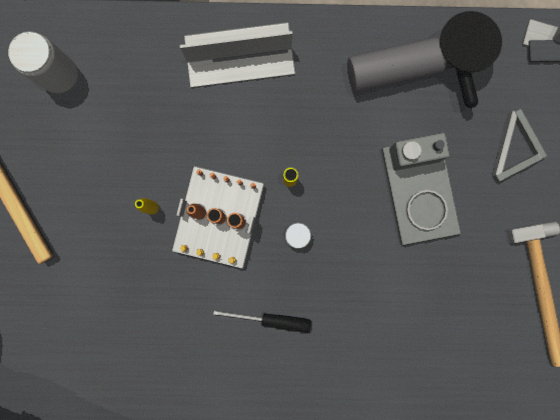

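Run:
```python
import pickle,cv2,numpy as np
a=pickle.load(open('scene0.pkl','rb'))['img'][140:300,290:440,::-1]
b=pickle.load(open('top0.pkl','rb'))['img'][150:280,120:270,::-1]
cv2.imwrite('pics/c1.png',cv2.resize(a,None,fx=3.6,fy=3.6,interpolation=2));cv2.imwrite('pics/c2.png',cv2.resize(b,None,fx=4.5,fy=4.5,interpolation=2))
```

```text
(no output)
```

View pics/c1.png

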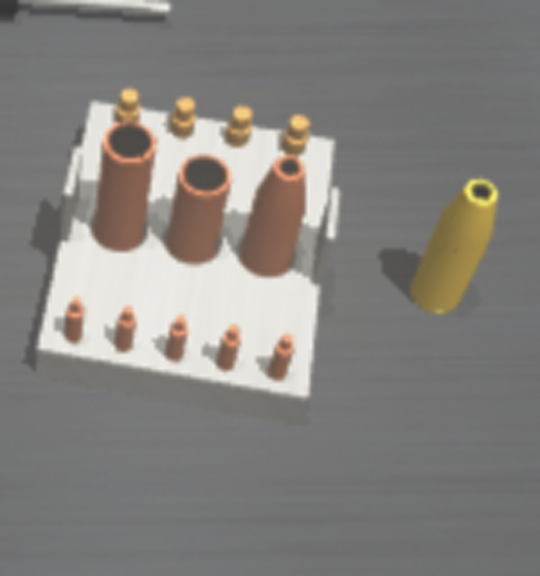

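View pics/c2.png

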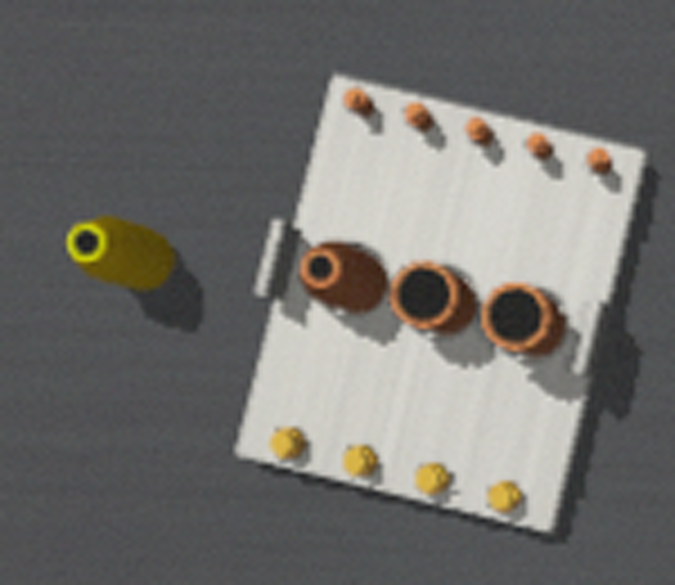

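The tapered copper nozzle is at the +y end of the row, with its tip at about (370,186) in scene and (191,210) in top. The yellow look-alike stands alone beyond the rack. The pan is at about (135,218) in scene and (427,210) in top. Next I triangulate.

Run:
```python
from h import *
a=pickle.load(open('scene0.pkl','rb'));b=pickle.load(open('top0.pkl','rb'))
def tri(p,q):
    A=[];B=[]
    for s,uv in((a,p),(b,q)):
        d=s['R'].T@ray(s,*uv); d/=np.linalg.norm(d); M=np.eye(3)-np.outer(d,d); A.append(M);B.append(M@cen(s))
    X=np.linalg.solve(sum(A),sum(B)); return X.round(4), [np.round(np.linalg.norm(A[i]@X-B[i])*1000,1) for i in(0,1)]
T={'tap':((370.4,186.1),(191.1,209.6)),'short':((346.7,188.9),(214.4,215.6)),'straight':((325.8,179.4),(234.9,220.2))}
for k,v in T.items(): print(k,tri(*v))
for k,z in(('tap',.1),('short',.084),('straight',.1)): print(k,on_z(a,*T[k][0],z).round(4),on_z(b,*T[k][1],z).round(4))
# pan + rack from clouds
for n,s in(('scene',a),('top',b)):
    P=cloud(s); ok=s['depth']>0
    reg=regions_of
    m=ok&(P[...,0]>.5)&(P[...,0]<.75)&(P[...,1]<-.18)&(P[...,1]>-.36)&(P[...,2]>.006)&(P[...,2]<.05)
    rim=m&(P[...,2]>.0285)&(P[...,2]<.036)
    print(n,'rimpts',rim.sum(), 'z hist',np.histogram(P[m][:,2],bins=np.arange(.005,.05,.003)))
    r=P[ok&(abs(P[...,0]-.53)<.13)&(abs(P[...,1]-.1)<.12)&(abs(P[...,2]-.028)<.006)]
    rc=cv2.minAreaRect((r[:,:2]*1000).astype(np.float32)); print('rack',rc,np.median(r[:,2]), cv2.boxPoints(rc).round())
x=b['img'][120:260,370:480,::-1];y=a['img'][185:300,90:190,::-1]
cv2.imwrite('pics/p1.png',cv2.resize(x,None,fx=4,fy=4,interpolation=2));cv2.imwrite('pics/p2.png',cv2.resize(y,None,fx=5,fy=5,interpolation=2))
```

```text
tap (array([0.5389, 0.1411, 0.0983]), [np.float64(1.2), np.float64(1.2)])
short (array([0.5304, 0.1037, 0.0797]), [np.float64(1.2), np.float64(1.2)])
straight (array([0.5223, 0.0663, 0.0972]), [np.float64(1.2), np.float64(1.2)])
tap [0.5401 0.1418 0.1   ] [0.5386 0.1396 0.1   ]
short [0.5336 0.1041 0.084 ] [0.5301 0.1019 0.084 ]
straight [0.5245 0.0672 0.1   ] [0.5221 0.0649 0.1   ]
scene rimpts 392 z hist (array([  55,   76,   85,   79, 1161, 1555,  132,  136,  182,  172,   66,
         50,   57,   59,   73]), array([0.005, 0.008, 0.011, 0.014, 0.017, 0.02 , 0.023, 0.026, 0.029,
       0.032, 0.035, 0.038, 0.041, 0.044, 0.047, 0.05 ]))
rack ((547.876220703125, 109.18148040771484), (217.5645294189453, 191.32200622558594), 76.70825958251953) 0.028053220803759174 [[430.  25.]
 [616. -19.]
 [666. 193.]
 [480. 237.]]
top rimpts 275 z hist (array([  25,   36,   32,  237, 2040, 1745,  173,   65,  135,  112,   25,
         13,   22,   27,   32]), array([0.005, 0.008, 0.011, 0.014, 0.017, 0.02 , 0.023, 0.026, 0.029,
       0.032, 0.035, 0.038, 0.041, 0.044, 0.047, 0.05 ]))
rack ((537.6775512695312, 108.30203247070312), (223.38906860351562, 171.18511962890625), 77.47758483886719) 0.027574626415742546 [[430.  18.]
 [597. -19.]
 [645. 199.]
 [478. 236.]]
```

View pics/p1.png

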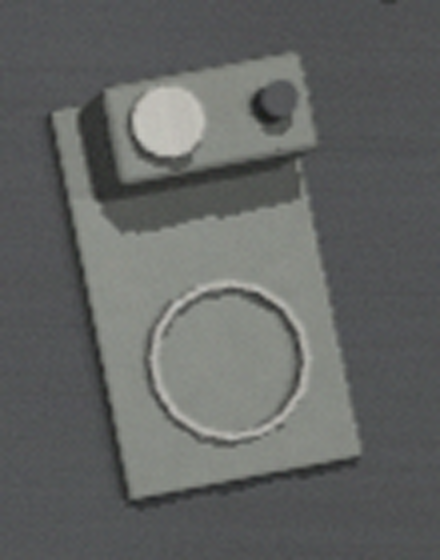

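View pics/p2.png

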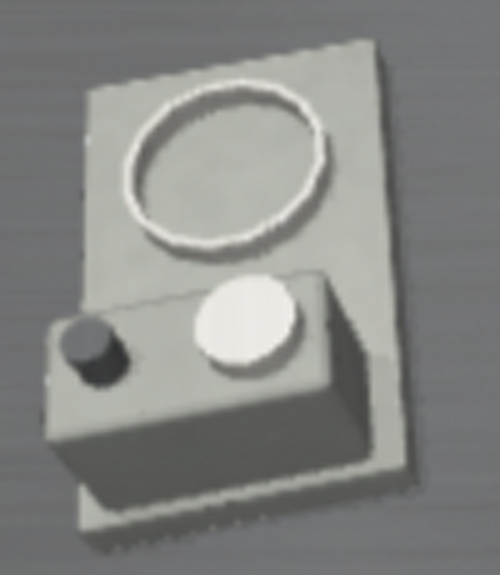

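send_rows(
  series=[
    {"dx": -32,"dy": -21},
    {"dx": -32,"dy": -21},
    {"dx": -32,"dy": -21},
    {"dx": -32,"dy": -21},
    {"dx": -32,"dy": -21},
    {"dx": -32,"dy": -21},
    {"dx": -32,"dy": -21},
    {"dx": -32,"dy": -21},
    {"dx": -32,"dy": -21},
    {"dx": -32,"dy": -21},
    {"dx": -32,"dy": -21},
    {"dx": -32,"dy": -21},
    {"dx": -32,"dy": -21},
    {"dx": -32,"dy": -21},
    {"turn": 0.14},
    {"turn": 0.14},
    {"turn": 0.14},
    {"turn": 0.14},
    {"turn": 0.14},
    {"turn": 0.14},
  ],
  force=25,
)

```text
schema error: expected keys grip, dx, dy, dz, turn
```

send_rows(
  series=[
    {"turn": 0.14},
    {"turn": 0.14},
    {"turn": 0.14},
    {"turn": 0.14},
    {},
  ],
)

```text
schema error: expected keys grip, dx, dy, dz, turn
```

Run:
```python
from h import *
from scipy.spatial.transform import Rotation as Ro
st=get_state(); M=Ro.from_quat(st['eef_rot']).as_matrix()
print(st['clock'],st['tool_pos'],np.degrees(np.arctan2(M[1,1],M[0,1])),M[:,2],st['q'],st['contact_force'])
a=pickle.load(open('scene0.pkl','rb'));b=pickle.load(open('top0.pkl','rb'))
print('pan',on_z(a,135.4,218,.032),on_z(b,427.5,210.25,.032))
for n,s in(('s',a),('t',b)):
    P=cloud(s); 
    for lo,hi in((.09,.11),):
        q=P[(s['depth']>0)&(abs(P[...,0]-.62)<.12)&(abs(P[...,1]+.26)<.08)&(P[...,2]>.06)]; print('motor',q.min(0),q.max(0))
s=snapshot('wrist');save(s,'w1');pickle.dump(s,open('w1.pkl','wb'))
print(cen(s))
for k in ['tapered_nozzle','straight_nozzle','short_nozzle']:
    for r in regions_of(s,k): print(k,round(r['score'],2),r['extent'])
for X in ((.539,.141,.1),(.5304,.1037,.084),(.5223,.0663,.1)): print(proj(s,X,True))
```

```text
0.75 [0.23171196 0.58050126 0.23878317] 68.24118541954546 [ 6.21666278e-05  1.54889818e-04 -9.99999986e-01] [-1.15717924  0.68903433 -0.19460176  1.5653023   0.15732069  0.90247504
 -0.21508269] [0.60889006 0.30567066 0.53065214]
pan [ 0.55480478 -0.276598    0.032     ] [ 0.55035828 -0.28012879  0.032     ]
motor [ 0.6255875  -0.30368523  0.06006135] [ 0.68652125 -0.20912974  0.10069197]
motor [ 0.62359596 -0.30361267  0.06019949] [ 0.68349525 -0.20918491  0.10196349]
[0.16241199 0.60658482 0.38560607]
[113.52242697 442.50806919]
[ 99.91789801 433.4755279 ]
[ 81.68512777 436.84293258]
```

View pics/w1.png

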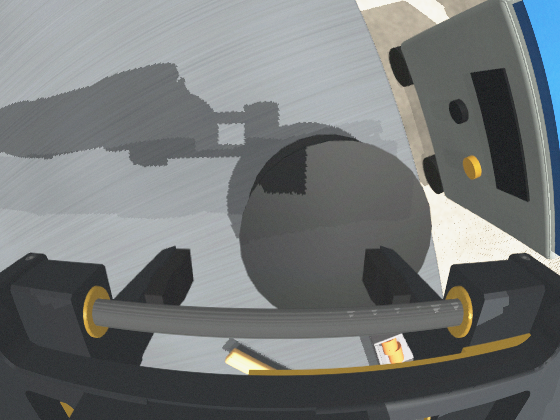

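Run:
```python
from h import *
s=pickle.load(open('w1.pkl','rb'))
for u,v in ((335,225),(300,290),(410,200),(335,160),(250,240),(200,200)):
    d=s['depth'][v,u]; r=ray(s,u,v,True); print(u,v,d,(s['R'].T@(r/r[2]*d)+cen(s)).round(3))
```

```text
335 225 0.3122996 [0.281 0.62  0.091]
300 290 0.3327651 [0.336 0.563 0.091]
410 200 0.30467176 [0.285 0.7   0.091]
335 160 0.2951148 [0.221 0.641 0.09 ]
250 240 0.31794834 [0.265 0.537 0.09 ]
200 200 0.39685604 [0.223 0.479 0.002]
```

send_rows(
  series=[
    {"grip": 1,"dx": -32,"dy": -21,"dz": 0,"turn": 0},
    {"grip": 1,"dx": -32,"dy": -21,"dz": 0,"turn": 0},
    {"grip": 1,"dx": -32,"dy": -21,"dz": 0,"turn": 0},
    {"grip": 1,"dx": -32,"dy": -21,"dz": 0,"turn": 0},
    {"grip": 1,"dx": -32,"dy": -21,"dz": 0,"turn": 0},
    {"grip": 1,"dx": -32,"dy": -21,"dz": 0,"turn": 0},
    {"grip": 1,"dx": -32,"dy": -21,"dz": 0,"turn": 0},
    {"grip": 1,"dx": -32,"dy": -21,"dz": 0,"turn": 0},
    {"grip": 1,"dx": -32,"dy": -21,"dz": 0,"turn": 0},
    {"grip": 1,"dx": -32,"dy": -21,"dz": 0,"turn": 0},
    {"grip": 1,"dx": -32,"dy": -21,"dz": 0,"turn": 0},
    {"grip": 1,"dx": -32,"dy": -21,"dz": 0,"turn": 0},
    {"grip": 1,"dx": -32,"dy": -21,"dz": 0,"turn": 0},
    {"grip": 1,"dx": -32,"dy": -21,"dz": 0,"turn": 0},
    {"grip": 1,"dx": 0,"dy": 0,"dz": 0,"turn": 0.14},
    {"grip": 1,"dx": 0,"dy": 0,"dz": 0,"turn": 0.14},
    {"grip": 1,"dx": 0,"dy": 0,"dz": 0,"turn": 0.14},
    {"grip": 1,"dx": 0,"dy": 0,"dz": 0,"turn": 0.14},
    {"grip": 1,"dx": 0,"dy": 0,"dz": 0,"turn": 0.14},
    {"grip": 1,"dx": 0,"dy": 0,"dz": 0,"turn": 0.14},
  ],
  force=25,
)

```text
clock: 2.95
tool_pos: [0.5389, 0.1414, 0.2388]
eef_rot: [0.575, 0.818, 0.0, 0.0]
contact_force: [0.5, -0.3, -0.1]
opening: 1.002
```

send_rows(
  series=[
    {"grip": 1,"dx": 0,"dy": 0,"dz": 0,"turn": 0.14},
    {"grip": 1,"dx": 0,"dy": 0,"dz": 0,"turn": 0.14},
    {"grip": 1,"dx": 0,"dy": 0,"dz": 0,"turn": 0.14},
    {"grip": 1,"dx": 0,"dy": 0,"dz": 0,"turn": 0.14},
    {"grip": 1,"dx": 0,"dy": 0,"dz": 0,"turn": 0},
    {"grip": 1,"dx": 0,"dy": 0,"dz": 0,"turn": 0},
  ],
)

```text
clock: 3.55
tool_pos: [0.5387, 0.1415, 0.2387]
eef_rot: [0.776, 0.631, -0.0, 0.0]
contact_force: [-0.1, -0.3, 0.4]
opening: 1.003
```

```bash
cat > look.py <<'E'
import sys
from h import *
from scipy.spatial.transform import Rotation as Ro
st=get_state(); M=Ro.from_quat(st['eef_rot']).as_matrix()
print(st['clock'],st['tool_pos'],'yawY',np.degrees(np.arctan2(M[1,1],M[0,1])),M[:,2].round(4),st['q'].__array__().round(2) if hasattr(st['q'],'__array__') else st['q'],st['contact_force'],st['opening'])
s=snapshot('wrist');n=sys.argv[1];save(s,n);pickle.dump(s,open(n+'.pkl','wb'))
print(cen(s))
for k in ['tapered_nozzle','straight_nozzle','short_nozzle','pan']:
    for r in regions_of(s,k): print(k,round(r['score'],2),r['extent'])
for X in ((.539,.141,.1),(.5304,.1037,.084),(.5223,.0663,.1)): print(proj(s,X,True))
E
python3 look.py w2
```

```text
3.55 [0.53873254 0.14151274 0.23872839] yawY -11.767970574393365 [ 0.e+00 -1.e-04 -1.e+00] [-0.44  0.6   0.16  1.79 -0.13  0.76 -0.42] [-0.13052464 -0.27412726  0.35481883] 1.0027399927027854
[0.55308833 0.2125571  0.38557731]
tapered_nozzle 0.9 [265.0, 168.3, 290.8, 207.3]
tapered_nozzle 0.76 [253.9, 83.2, 280.8, 114.4]
straight_nozzle 0.85 [269.7, 240.3, 289.3, 281.0]
straight_nozzle 0.61 [267.7, 170.3, 292.3, 203.1]
short_nozzle 0.71 [262.5, 203.5, 289.0, 243.5]
short_nozzle 0.61 [346.9, 277.4, 366.8, 308.0]
[278.22462385 195.16960089]
[277.33422886 228.73881573]
[277.03388651 270.66178115]
```

View pics/w2.png

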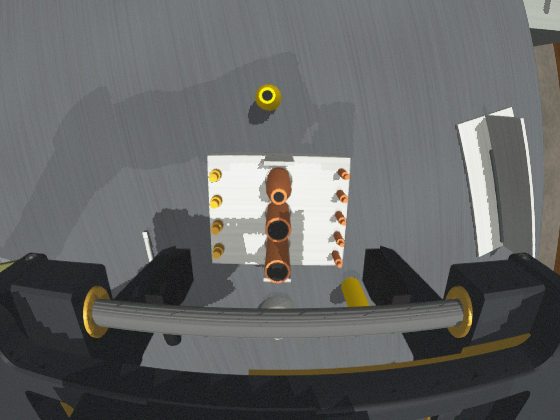

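send_rows(
  series=[
    {"grip": 0.6,"dx": -1,"dy": 0,"dz": 20,"turn": 0.013},
    {"grip": 0.6,"dx": 0,"dy": 0,"dz": 30,"turn": 0},
    {"grip": 0.6,"dx": 0,"dy": 0,"dz": 30,"turn": 0},
    {"grip": 0.6,"dx": 0,"dy": 0,"dz": 15,"turn": 0},
    {"grip": 0.6,"dx": 0,"dy": 0,"dz": 0,"turn": 0},
  ],
)

```text
clock: 4.3
tool_pos: [0.5371, 0.14, 0.1417]
eef_rot: [0.781, 0.625, -0.002, -0.001]
contact_force: [0.1, -0.1, -0.0]
opening: 0.603
```

```bash
python3 look.py w3
```

```text
4.3 [0.53707623 0.13996889 0.14173326] yawY -12.687219007122707 [-0.0044 -0.001  -1.    ] [-0.41  0.74  0.12  1.87 -0.16  0.54 -0.4 ] [ 0.11750734 -0.10714828 -0.04726118] 0.6033304788194488
[0.55322556 0.21090253 0.2884192 ]
tapered_nozzle 0.59 [263.1, 186.3, 298.3, 243.7]
tapered_nozzle 0.57 [241.5, 69.8, 284.2, 106.5]
straight_nozzle 0.98 [266.9, 284.7, 297.7, 341.9]
short_nozzle 0.94 [261.2, 235.0, 298.8, 289.0]
[280.99048331 230.90932332]
[280.35140149 273.27860458]
[280.65637458 329.61360942]
```

View pics/w3.png

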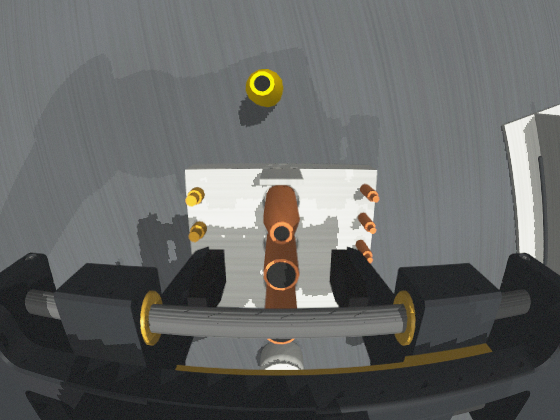

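send_rows(
  series=[
    {"grip": 0.6,"dx": 0,"dy": 1.5,"dz": 20,"turn": 0},
    {"grip": 0.6,"dx": 0,"dy": 0,"dz": 25,"turn": 0},
    {"grip": 0.6,"dx": 0,"dy": 0,"dz": 25,"turn": 0},
    {"grip": 0.6,"dx": 0,"dy": 0,"dz": 20,"turn": 0},
    {"grip": 0.6,"dx": 0,"dy": 0,"dz": 9,"turn": 0},
    {"grip": 0.6,"dx": 0,"dy": 0,"dz": 0,"turn": 0},
    {"grip": 0.6,"dx": 0,"dy": 0,"dz": 0,"turn": 0},
  ],
)

```text
clock: 5.25
tool_pos: [0.5408, 0.1402, 0.0457]
eef_rot: [0.781, 0.624, 0.001, 0.0]
contact_force: [1.0, 0.2, -0.5]
opening: 0.605
```

```bash
python3 look.py w4
```

```text
5.25 [0.54079502 0.1401557  0.04566073] yawY -12.724842201533681 [ 1.6e-03  4.0e-04 -1.0e+00] [-0.38  0.9   0.08  1.9  -0.18  0.34 -0.38] [ 0.98107742  0.19382298 -0.50472931] 0.6045431365849665
[0.55610717 0.21089221 0.19257006]
tapered_nozzle 0.77 [211.5, 38.6, 274.2, 105.9]
tapered_nozzle 0.62 [243.2, 238.3, 303.3, 350.4]
short_nozzle 0.7 [245.0, 339.5, 301.4, 371.8]
[273.32550072 328.97247498]
[273.82082978 371.9875311 ]
[274.82472104 443.65650093]
```

View pics/w4.png

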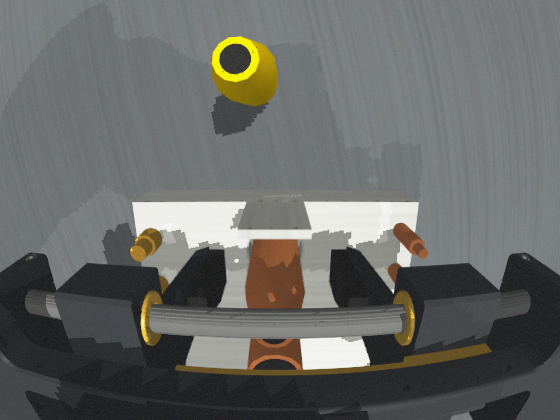

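send_rows(
  series=[
    {"grip": 0.6,"dx": 0,"dy": -2,"dz": 3,"turn": 0},
    {"grip": 0.6,"dx": 0,"dy": 0,"dz": 0,"turn": 0},
    {"grip": 0.6,"dx": 0,"dy": 0,"dz": 0,"turn": 0},
  ],
)

```text
clock: 5.8
tool_pos: [0.5379, 0.1405, 0.0416]
eef_rot: [0.781, 0.624, -0.0, -0.0]
contact_force: [-0.8, -0.3, -0.5]
opening: 0.602
```

send_rows(
  series=[
    {"grip": 0.1,"dx": 0,"dy": 0,"dz": 0,"turn": 0},
    {"grip": 0.1,"dx": 0,"dy": 0,"dz": 0,"turn": 0},
    {"grip": 0.1,"dx": 0,"dy": 0,"dz": 0,"turn": 0},
    {"grip": 0.1,"dx": 0,"dy": 0,"dz": 0,"turn": 0},
    {"grip": 0.1,"dx": 0,"dy": 0,"dz": 0,"turn": 0},
    {"grip": 0.1,"dx": 0,"dy": 0,"dz": 0,"turn": 0},
  ],
  force=30,
)

```text
clock: 6.4
tool_pos: [0.5382, 0.1405, 0.0417]
eef_rot: [0.781, 0.624, 0.0, 0.0]
contact_force: [0.7, -0.3, 0.3]
opening: 0.283
```

send_rows(
  series=[
    {"grip": 0.1,"dx": 0,"dy": 0,"dz": 0,"turn": 0},
    {"grip": 0.1,"dx": 0,"dy": 0,"dz": 0,"turn": 0},
    {"grip": 0.1,"dx": 0,"dy": 0,"dz": -10,"turn": 0},
    {"grip": 0.1,"dx": 0,"dy": 0,"dz": -10,"turn": 0},
    {"grip": 0.1,"dx": 0,"dy": 0,"dz": -15,"turn": 0},
    {"grip": 0.1,"dx": 0,"dy": 0,"dz": -20,"turn": 0},
    {"grip": 0.1,"dx": 0,"dy": 0,"dz": -25,"turn": 0},
    {"grip": 0.1,"dx": 0,"dy": 0,"dz": -25,"turn": 0},
    {"grip": 0.1,"dx": 0,"dy": 0,"dz": -25,"turn": 0},
    {"grip": 0.1,"dx": 0,"dy": 0,"dz": 0,"turn": 0},
    {"grip": 0.1,"dx": 0,"dy": 0,"dz": 0,"turn": 0},
  ],
)

```text
clock: 7.5
tool_pos: [0.538, 0.1406, 0.1724]
eef_rot: [0.781, 0.624, 0.001, 0.0]
contact_force: [0.5, -0.1, -0.8]
opening: 0.288
```

```bash
python3 look.py w5
python3 - <<'E'
from h import *
for n in('scene','top'):
    s=snapshot(n);save(s,n+'5');pickle.dump(s,open(n+'5.pkl','wb'))
E
```

```text
7.5 [0.53803181 0.14059387 0.17242981] yawY -12.714423363634438 [ 1.e-03  6.e-04 -1.e+00] [-0.42  0.69  0.14  1.85 -0.16  0.6  -0.41] [ 0.53699743 -0.07994285 -0.83053127] 0.2879868528189285
[0.55343387 0.21128071 0.31934187]
tapered_nozzle 0.72 [245.8, 222.8, 306.3, 355.9]
tapered_nozzle 0.6 [246.6, 74.5, 281.7, 108.7]
[279.04721501 216.91489853]
[278.62562362 256.32742655]
[279.05243686 307.43652747]
```

View pics/w5.png

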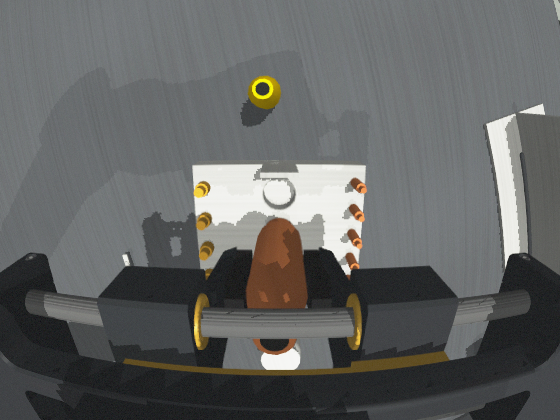

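View pics/scene5.png

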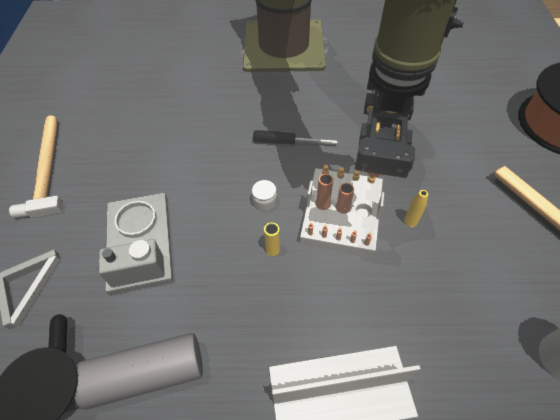

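send_rows(
  series=[
    {"grip": 0.1,"dx": -16,"dy": 4,"dz": 0,"turn": 0},
    {"grip": 0.1,"dx": -30,"dy": 8,"dz": 0,"turn": 0},
    {"grip": 0.1,"dx": -30,"dy": 8,"dz": 0,"turn": 0},
    {"grip": 0.1,"dx": -30,"dy": 8,"dz": 0,"turn": 0},
    {"grip": 0.1,"dx": -30,"dy": 8,"dz": 0,"turn": 0},
    {"grip": 0.1,"dx": -30,"dy": 8,"dz": 0,"turn": 0},
    {"grip": 0.1,"dx": -30,"dy": 8,"dz": 0,"turn": 0},
    {"grip": 0.1,"dx": -30,"dy": 8,"dz": 0,"turn": 0},
    {"grip": 0.1,"dx": -30,"dy": 8,"dz": 0,"turn": 0},
    {"grip": 0.1,"dx": -30,"dy": 8,"dz": 0,"turn": 0},
    {"grip": 0.1,"dx": -30,"dy": 8,"dz": 0,"turn": 0},
    {"grip": 0.1,"dx": -30,"dy": 8,"dz": 0,"turn": 0},
    {"grip": 0.1,"dx": -30,"dy": 8,"dz": 0,"turn": 0},
    {"grip": 0.1,"dx": -30,"dy": 6,"dz": 0,"turn": 0},
    {"grip": 0.1,"dx": 0,"dy": 0,"dz": 0,"turn": 0},
  ],
)

```text
clock: 9.35
tool_pos: [0.5503, -0.2856, 0.1713]
eef_rot: [0.783, 0.621, -0.002, 0.002]
contact_force: [-0.8, 0.4, -1.3]
opening: 0.288
```

send_rows(
  series=[
    {"grip": 0.1,"dx": 0,"dy": 0,"dz": 0,"turn": 0.1},
    {"grip": 0.1,"dx": 0,"dy": 0,"dz": 0,"turn": 0.13},
    {"grip": 0.1,"dx": 0,"dy": 0,"dz": 0,"turn": 0.13},
    {"grip": 0.1,"dx": 0,"dy": 0,"dz": 0,"turn": 0.13},
    {"grip": 0.1,"dx": 0,"dy": 0,"dz": 0,"turn": 0.13},
    {"grip": 0.1,"dx": 0,"dy": 0,"dz": 0,"turn": 0.13},
    {"grip": 0.1,"dx": 0,"dy": 0,"dz": 0,"turn": 0.13},
    {"grip": 0.1,"dx": 0,"dy": 0,"dz": 0,"turn": 0.13},
    {"grip": 0.1,"dx": 0,"dy": 0,"dz": 0,"turn": 0.13},
    {"grip": 0.1,"dx": 0,"dy": 0,"dz": 0,"turn": 0},
    {"grip": 0.1,"dx": 0,"dy": 0,"dz": 0,"turn": 0},
  ],
)

```text
clock: 10.45
tool_pos: [0.5521, -0.2781, 0.1713]
eef_rot: [0.994, 0.106, -0.0, -0.0]
contact_force: [0.3, -0.1, -1.0]
opening: 0.286
```

```bash
python3 look.py w6
python3 - <<'E'
from h import *
for n in('scene','top'):
    s=snapshot(n);save(s,n+'6');pickle.dump(s,open(n+'6.pkl','wb'))
    x=s['img'][80:320,60:280] if n=='scene' else s['img'][100:300,330:520]
    cv2.imwrite(f'pics/{n}6c.png',cv2.resize(x[:,:,::-1],None,fx=2.5,fy=2.5,interpolation=2))
s=pickle.load(open('w6.pkl','rb'));print(proj(s,(.552,-.279,.02),True),proj(s,(.552,-.279,.032),True))
E
```

```text
10.45 [ 0.55207525 -0.2780839   0.17127421] yawY -77.81875619771608 [-8.e-04  6.e-04 -1.e+00] [ 0.19  0.79  0.37  1.67 -0.39  0.75 -0.61] [ 0.27578048 -0.08887406 -1.01725912] 0.2861619795037071
[ 0.62365001 -0.26386961  0.31807883]
tapered_nozzle 0.95 [246.8, 223.3, 306.8, 356.7]
short_nozzle 0.69 [15.7, 87.9, 74.1, 109.7]
pan 0.65 [221.1, 41.8, 341.8, 246.6]
[-78.68619713 152.04692496]
[-54.95342244 160.66027524]
[-49.01296055 175.51722761]
[277.35321947 191.97776178] [277.33916156 195.13051011]
```

View pics/w6.png

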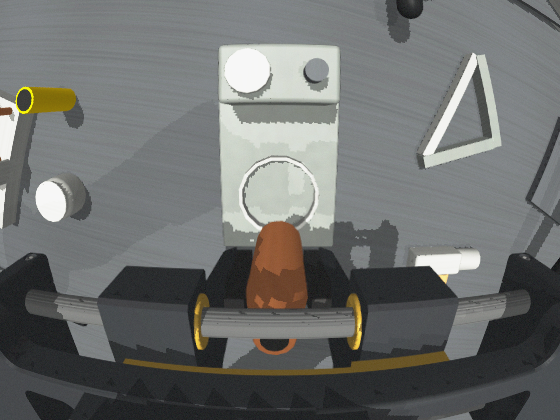

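View pics/scene6c.png

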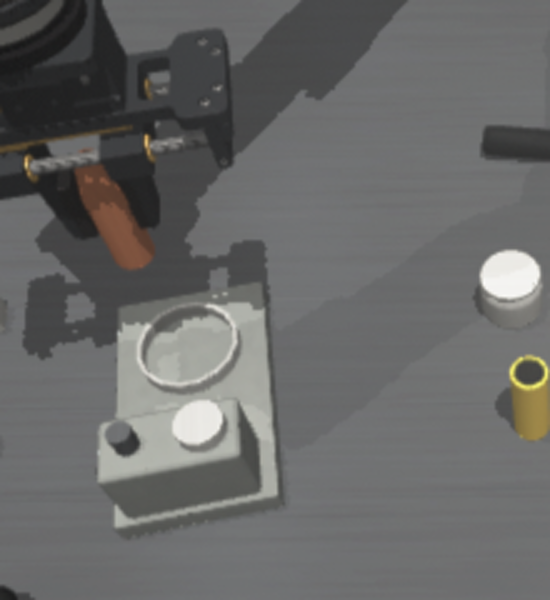

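send_rows(
  series=[
    {"grip": 0.1,"dx": 0,"dy": 1.5,"dz": 10,"turn": 0},
    {"grip": 0.1,"dx": 0,"dy": 0,"dz": 20,"turn": 0},
    {"grip": 0.1,"dx": 0,"dy": 0,"dz": 20,"turn": 0},
    {"grip": 0.1,"dx": 0,"dy": 0,"dz": 20,"turn": 0},
    {"grip": 0.1,"dx": 0,"dy": 0,"dz": 20,"turn": 0},
    {"grip": 0.1,"dx": 0,"dy": 0,"dz": 15,"turn": 0},
    {"grip": 0.1,"dx": 0,"dy": 0,"dz": 6,"turn": 0},
    {"grip": 0.1,"dx": 0,"dy": 0,"dz": 0,"turn": 0},
    {"grip": 0.1,"dx": 0,"dy": 0,"dz": 0,"turn": 0},
    {"grip": 0.1,"dx": 0,"dy": 0,"dz": 0,"turn": 0},
  ],
)

```text
clock: 11.8
tool_pos: [0.553, -0.2808, 0.0617]
eef_rot: [0.995, 0.104, 0.001, 0.0]
contact_force: [-0.4, 0.0, -2.0]
opening: 0.283
```

```bash
python3 look.py w7
python3 - <<'E'
from h import *
for n in('scene','top'):
    s=snapshot(n);save(s,n+'7');pickle.dump(s,open(n+'7.pkl','wb'))
    x=s['img'][130:310,70:200] if n=='scene' else s['img'][100:300,330:520]
    cv2.imwrite(f'pics/{n}7c.png',cv2.resize(x[:,:,::-1],None,fx=3.3,fy=3.3,interpolation=2))
E
```

```text
11.8 [ 0.5530286  -0.28075938  0.06165286] yawY -78.03535524782878 [ 1.6e-03 -8.0e-04 -1.0e+00] [ 0.24  0.95  0.28  1.72 -0.46  0.54 -0.56] [-0.44836789  0.01481293 -2.02427765] 0.28297646666248893
[ 0.62432955 -0.26661144  0.20858018]
tapered_nozzle 0.84 [244.4, 222.3, 308.1, 356.1]
short_nozzle 0.62 [3.3, 93.5, 1.8, 112.2]
pan 0.68 [164.9, 0.3, 382.4, 278.9]
[-153.25136031  175.35048402]
[-131.31903278  185.87122871]
[-131.40884884  206.68183879]
```

View pics/w7.png

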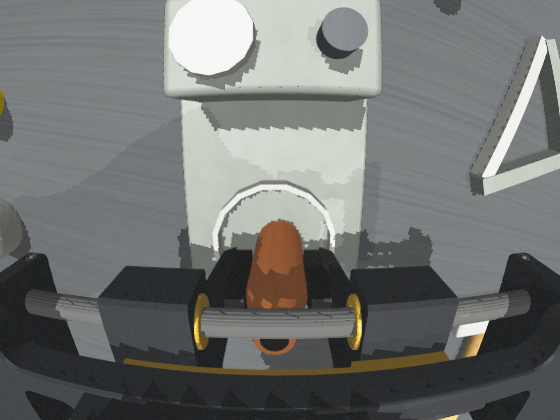

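View pics/scene7c.png

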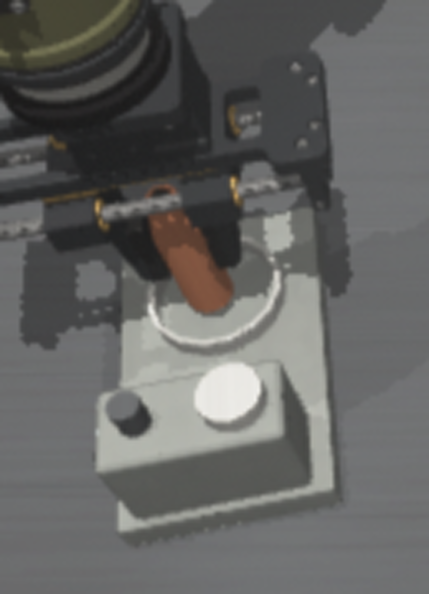

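Run:
```python
from h import *
s=pickle.load(open('scene7.pkl','rb'));w=pickle.load(open('w7.pkl','rb'));w5=pickle.load(open('w5.pkl','rb'))
c=np.array([.553,-.281])
pts=lambda z,r:[(c[0]+r*np.cos(t),c[1]+r*np.sin(t),z) for t in np.linspace(0,2*np.pi,40)]
for nm,ss,fi,off,sc in(('scene',s,0,(70,130),3.3),('w',w,1,(0,0),1)):
    im=ss['img'][:,:,::-1].copy()
    im=im[130:310,70:200] if nm=='scene' else im
    im=cv2.resize(im,None,fx=sc*(1 if fi==0 else 1.4),fy=sc*(1 if fi==0 else 1.4)); k=sc if fi==0 else 1.4
    for z,r,col in((.030,.013,(0,255,0)),(.120,.0075,(0,255,0)),(.092,.013,(255,255,0)),(.032,.033,(0,0,255))):
        q=np.array([(proj(ss,p,bool(fi))-off)*k for p in pts(z,r)]).astype(int); cv2.polylines(im,[q],True,col,1)
    cv2.imwrite(f'pics/ov_{nm}.png',im)
```

```text
(no output)
```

View pics/ov_scene.png

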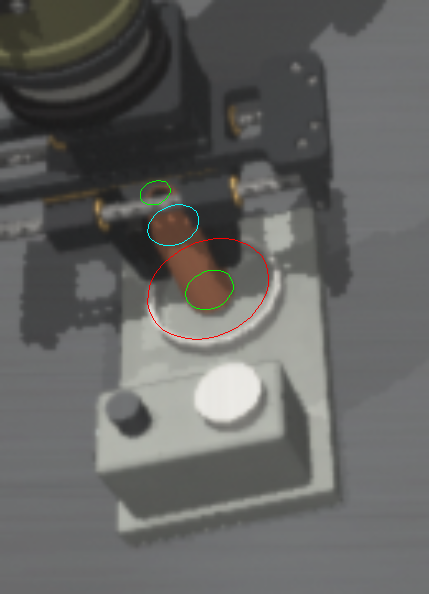

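View pics/ov_w.png

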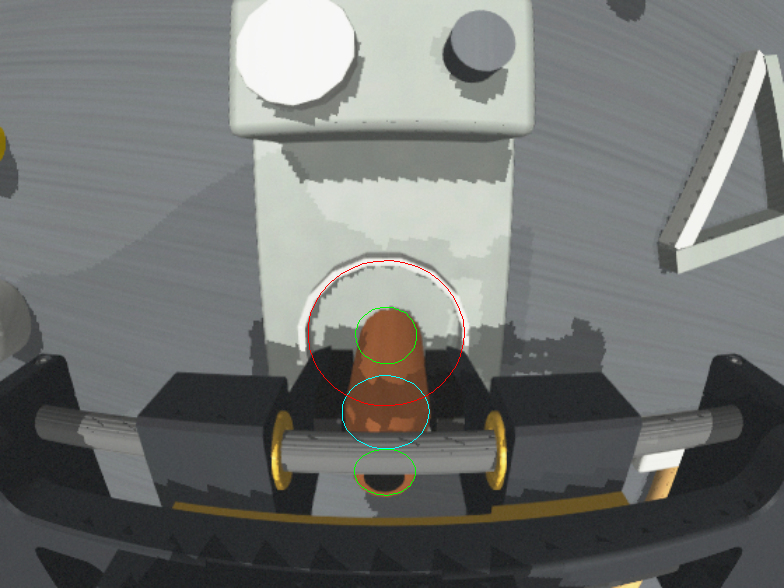

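send_rows(
  series=[
    {"grip": 0.1,"dx": 1,"dy": -1.5,"dz": 4,"turn": 0},
    {"grip": 0.1,"dx": 0,"dy": 0,"dz": 3,"turn": 0},
    {"grip": 0.1,"dx": 0,"dy": 0,"dz": 1,"turn": 0},
    {"grip": 0.1,"dx": 0,"dy": 0,"dz": 0,"turn": 0},
    {"grip": 0.1,"dx": 0,"dy": 0,"dz": 0,"turn": 0},
    {"grip": 0.1,"dx": 0,"dy": 0,"dz": 0,"turn": 0},
  ],
)

```text
clock: 12.75
tool_pos: [0.5531, -0.2788, 0.0528]
eef_rot: [0.995, 0.104, 0.0, 0.0]
contact_force: [0.9, -0.3, -1.9]
opening: 0.29
```

send_rows(
  series=[
    {"grip": 0.1,"dx": 0,"dy": 0,"dz": 1,"turn": 0},
    {"grip": 0.1,"dx": 0,"dy": 0,"dz": 0,"turn": 0},
    {"grip": 0.1,"dx": 0,"dy": 0,"dz": 0,"turn": 0},
  ],
)

```text
clock: 13.05
tool_pos: [0.5532, -0.2788, 0.0518]
eef_rot: [0.995, 0.104, 0.0, 0.0]
contact_force: [1.4, -0.8, -0.8]
opening: 0.286
```

send_rows(
  series=[
    {"grip": 0.1,"dx": 0,"dy": 0,"dz": 1,"turn": 0},
    {"grip": 0.1,"dx": 0,"dy": 0,"dz": 0,"turn": 0},
    {"grip": 0.1,"dx": 0,"dy": 0,"dz": 0,"turn": 0},
  ],
)

```text
clock: 13.35
tool_pos: [0.5534, -0.2789, 0.0516]
eef_rot: [0.995, 0.104, 0.0, 0.0]
contact_force: [-0.4, 0.4, 6.5]
opening: 0.281
```

send_rows(
  series=[
    {"grip": 0.1,"dx": 0,"dy": 0,"dz": -0.6,"turn": 0},
    {"grip": 0.1,"dx": 0,"dy": 0,"dz": 0,"turn": 0},
    {"grip": 0.32,"dx": 0,"dy": 0,"dz": 0,"turn": 0},
    {"grip": 0.36,"dx": 0,"dy": 0,"dz": 0,"turn": 0},
    {"grip": 0.42,"dx": 0,"dy": 0,"dz": 0,"turn": 0},
    {"grip": 0.5,"dx": 0,"dy": 0,"dz": 0,"turn": 0},
    {"grip": 0.6,"dx": 0,"dy": 0,"dz": 0,"turn": 0},
    {"grip": 0.6,"dx": 0,"dy": 0,"dz": 0,"turn": 0},
  ],
)

```text
clock: 14.15
tool_pos: [0.553, -0.2787, 0.0512]
eef_rot: [0.995, 0.104, -0.0, -0.0]
contact_force: [1.2, -0.4, 0.8]
opening: 0.597
```

```bash
python3 look.py w8
```

```text
14.15 [ 0.55303063 -0.27867595  0.05122643] yawY -78.03967971105784 [-1.e-04  1.e-04 -1.e+00] [ 0.24  0.96  0.28  1.72 -0.46  0.53 -0.55] [ 1.170745   -0.44925813  0.77894088] 0.5972430709440727
[ 0.62458195 -0.26461371  0.19805003]
tapered_nozzle 0.75 [251.4, 223.3, 310.6, 357.4]
pan 0.56 [161.9, 1.4, 397.5, 307.7]
[-160.03983595  178.18641041]
[-138.29512096  188.99808206]
[-138.97155735  210.68532356]
```

View pics/w8.png

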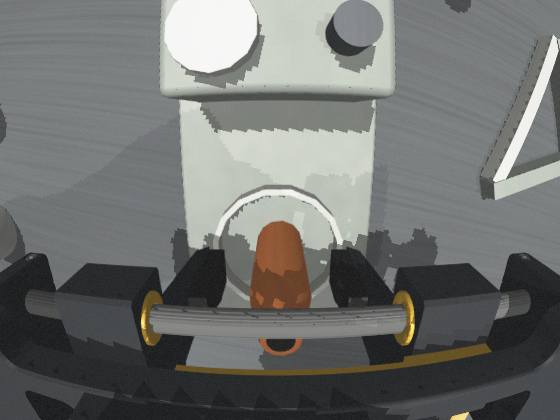

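The nozzle stands upright in the pan, clear of both fingers. I retract straight up, then move toward +y.

send_rows(
  series=[
    {"grip": 0.6,"dx": 0,"dy": 0,"dz": -10,"turn": 0},
    {"grip": 0.6,"dx": 0,"dy": 0,"dz": -20,"turn": 0},
    {"grip": 0.6,"dx": 0,"dy": 0,"dz": -25,"turn": 0},
    {"grip": 0.6,"dx": 0,"dy": 0,"dz": -25,"turn": 0},
    {"grip": 0.6,"dx": 0,"dy": 0,"dz": -25,"turn": 0},
    {"grip": 0.6,"dx": 0,"dy": 0,"dz": -25,"turn": 0},
    {"grip": 0.6,"dx": 0,"dy": 0,"dz": -25,"turn": 0},
    {"grip": 0.6,"dx": -30,"dy": 0,"dz": 0,"turn": 0},
    {"grip": 0.6,"dx": -30,"dy": 0,"dz": 0,"turn": 0},
    {"grip": 0.6,"dx": -30,"dy": 0,"dz": 0,"turn": 0},
    {"grip": 0.6,"dx": 0,"dy": 0,"dz": 0,"turn": 0},
    {"grip": 0.6,"dx": 0,"dy": 0,"dz": 0,"turn": 0},
  ],
)

```text
clock: 15.6
tool_pos: [0.4651, -0.2976, 0.2071]
eef_rot: [0.995, 0.104, 0.001, 0.0]
contact_force: [0.6, 1.0, 0.1]
opening: 0.603
```

```bash
python3 look.py w9
python3 - <<'E'
from h import *
c=(.5535,-.279)
for n in('scene','top'):
    s=snapshot(n);save(s,n+'9')
    for k in ['tapered_nozzle','straight_nozzle','short_nozzle']:
        print(n,k,[(round(r['score'],2),r['extent']) for r in regions_of(s,k)])
    P=cloud(s);q=P[(s['depth']>0)&(np.hypot(P[...,0]-c[0],P[...,1]-c[1])<.03)&(P[...,2]>.05)]
    print('max z',np.percentile(q[:,2],98) if len(q) else None, q[q[:,2]>.1].mean(0) if len(q) else 0)
E
```

```text
15.6 [ 0.46506763 -0.29763716  0.20713801] yawY -78.10340821078091 [ 1.3e-03 -2.0e-04 -1.0e+00] [ 0.26  0.67  0.38  1.84 -0.37  0.7  -0.51] [0.63634934 0.98086784 0.13016004] 0.6034746750601712
[ 0.53643146 -0.28364804  0.35406883]
tapered_nozzle 0.75 [261.7, 81.9, 292.1, 111.5]
short_nozzle 0.97 [42.8, 9.3, 89.2, 40.8]
pan 0.93 [223.9, 0.0, 334.3, 153.1]
[-61.30848609  78.73168583]
[-38.8282063   85.33102945]
[-33.2230685   92.87695854]
scene tapered_nozzle [(0.89, [118.4, 189.0, 140.8, 227.1]), (0.64, [405.7, 188.8, 429.8, 224.8])]
scene straight_nozzle [(0.62, [314.6, 175.3, 335.9, 208.9])]
scene short_nozzle [(0.85, [263.8, 223.0, 281.0, 257.9]), (0.67, [337.4, 182.7, 353.6, 214.3])]
max z 0.11149119845992286 [ 0.55755562 -0.27747782  0.10742901]
top tapered_nozzle [(0.81, [420.8, 198.8, 446.6, 215.2]), (0.73, [133.9, 202.1, 158.6, 214.9])]
top straight_nozzle [(0.7, [229.9, 211.0, 244.7, 227.6])]
top short_nozzle [(0.72, [208.4, 209.2, 225.2, 224.8]), (0.55, [282.1, 168.7, 296.9, 188.2])]
max z 0.11164776799231477 [ 0.55334817 -0.27798113  0.10803545]
```

View pics/scene9.png

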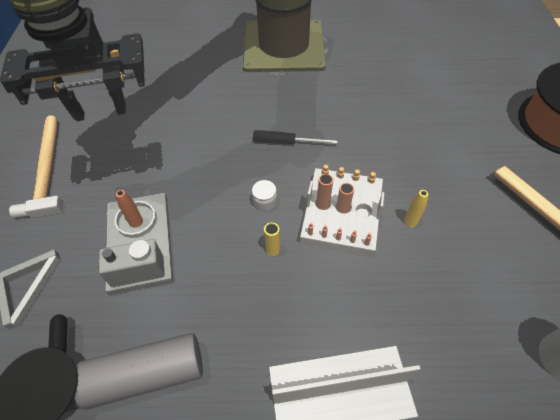

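View pics/w9.png

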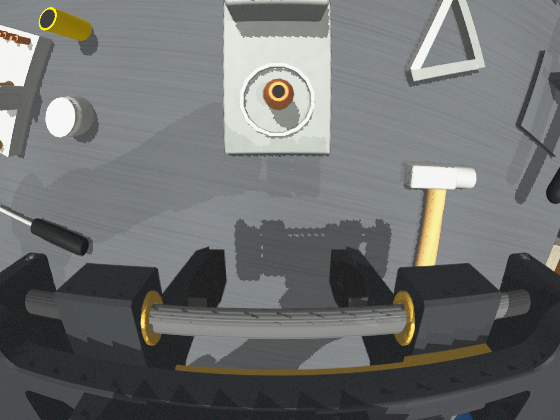

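The scene view shows the tapered nozzle upright in the pan, at about (130,208). In the wrist view it's at (278,95), inside the rim centred at about (277,100). The straight and short nozzles are unmoved, and the arm is clear of everything.

```bash
python3 -c "
from plant import finish_job; print(finish_job())"
```

```text
the job is handed in; nothing more can be done
None
```

I took the tapered copper nozzle out of the +y end hole of the rack and stood it wide end down in the catch pan. I released it, backed the gripper off and handed the job in at about 16 s on the robot's clock.

**Tapered nozzle:** In the last pictures it stands upright within a few mm of the pan's centre. Its top measures about 0.111 m, against an expected 0.110 m.

**Straight and short nozzles:** They still stand in their holes. Their detections moved by less than about 3 pixels, apart from the short nozzle's outline edges, by up to 4–5 pixels. In those views a pixel is about 2 mm.

**Gripper:** It was well clear of everything at the end.

**Disagreements and errors:**
- The scene and top cameras differed by 3–6 mm on the pan's centre and 2–4 mm on the nozzle positions. The wrist camera settled the values I used.
- My first two move calls were refused because the rows lacked some keys. Nothing moved.

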